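Stow a box in the transit tray and lock the hold-down over it

ROBOT

A 6-joint arm with a two-finger parallel gripper is mounted at the origin on a cart in front of the work surface, level with it; the furniture and walls round the work are solid. World frame = base frame: x ahead of the robot, y to its left, z up, the work surface at z = 0. Lengths are in mm, angles in degrees, forces in N, time in s.
With the tool pointing down it reaches from about 300 to 850 mm from the base axis. Payload 4.2 kg.
Tool frame: the origin (TCP) lies midway between the tips of the shut fingers; the grasp point (between the pads) lies 19 mm behind it; z points along the fingers, y is the direction in which the jaws open and shut (so a half turn about z gives the same grasp; the last joint's range is limited). The gripper opens to 91 mm and grips with 3 to 60 N. Pads are 32 mm wide; open, the fingers measure 118 mm over their backs; the gripper's body (76 mm by 178 mm) begins 60 mm behind the grasp point.
Start: joints at [-72.594, 18.312, 89.639, -0, 72.044, -1.146], TCP at [182.952, -545.135, 213.976] pointing down, gripper open.
Joint ranges: [-177.97, 177.97], [-48.28, 115.42], [12.27, 149.76], [-77.06, 257.06], [2.81, 150.46], [-146.56, 146.56]. Speed limits (degrees/s): [147.25, 147.25, 180, 180, 180, 180].

INTERFACE

Orientations are given as [roll, pitch, yaw] about the fixed x, y, z axes, in that order (R = Rz(yaw) Ry(pitch) Rx(roll)).
In Python, from workcell import env gives the robot as it stands.
- The arm moves only by the shell command python3 -m jog 'ROWS' [FORCE]. ROWS is JSON, a list of rows, each an object of numbers: "dx", "dy", "dz": the shift along the world's x, y, z in m; "wx", "wy", "wz": the turn, a rotation vector about the world's x, y, z in rad; "grip": the gripper's target within -1 to 1 (shut at 1, half-way at 0, fully open at -1). In form: [{"dx": .., "dy": .., "dz": .., "wx": .., "wy": .., "wz": .., "grip": ..}, ...]. A call has 1 to 10 rows; each row shifts and turns the commanded pose from where the row before left it; what a row does not reach is not made up. A row lasts 1/10 s, in which the tool goes at most 50 mm and 8.59 degrees, less where a joint would pass 70% of its speed; a pose out of reach is approached as far as the arm can. A call with a gripper value outside its range is refused whole. The fingers move at their own pace and stop on an object; FORCE is the grip in N (left out, the last holds). Time passes only in rows, so rows that do not move let the fingers close. It gives the time, the measured TCP pose, the force and the opening at its end, in the units of the state.
- env.state(): the state, without advancing time (a new reading comes with each control period).
- env.grab_frame(name): name is "scene" or "top" or "wrist"; returns the picture (384x512x3 uint8, red, green, blue); there is no depth.
- env.get_calibration(name): a dict with "fx", "fy", "cx", "cy" (pixels), "R" (3x3) and "t" (3): a world point X has camera coordinates R X + t. Camera axes: x right, y down, z forward; pixel columns grow to the right and rows downward; lengths in mm; the calibration is good to about 2 mm. The wrist camera is an equidistant fisheye: a pixel r from the principal point sees the ray r / f radians off the axis. A picture is of the moment at which its call begins: read the wrist's pose just before it. get_calibration takes no time and is no camera call; for the wrist camera it gives the pose at the moment of the call.
- env.job_done(): hands the job in, once; it reports no verdict.
The state is a dict: "time_s": time; "qpos": joint angles; "qvel": joint speeds; "effort": joint torques, N m; "ee_pos": TCP position; "ee_rot": TCP orientation; "force": force on the tool from outside, world axes, zero at the start; "torque": the same for the moment, N m; "gripper_width": finger opening in mm.
Only numpy, scipy, OpenCV 4.12 (cv2) and the standard library are available. Lean on these libraries where they do the work, as an engineer would, in place of code of your own. Each camera call takes 0.05 s, during which the arm holds its last target. There are 200 camera calls.

TASK

Put the smallest card box flat into the rimmed bay of the transit tray and let go of it. Then take the hold-down by its upright wooden tab, lift it over the steel bump that blocks its leg, and slide it across the box to the end of its travel, so that the sprung pawl clicks up behind the carriage and the hold-down is left lowered over the box. Leave the larger card box and the bundle of tags where they are.

Things in the scene. Friction and masses are not known exactly. Their poses are not given: they have to be found in the camera images.
- stock_box_centre (a point): centre (half-way up) of the smallest card box, blue, 72 x 51 x 35 mm (its own x, y, z), loose, flat on the bench, 0.08 to 0.18 kg. Grasp it across its 51 mm width (own y).
- stock_box: the same smallest card box; origin under its centre.
- tray: transit tray, fixed to the bench: plywood deck 330 mm along y, x from -75 to +110 mm, 12 mm thick; origin on the bench. Its axes: x away from the robot, y left (the hold-down's travel), z up; yaw varies. At the back, x = 55 mm, a rail 18 mm wide, top 30 mm above the bench, runs along y. The steel bump (16 mm along y, 14 mm high on the deck) is at x = -60, y = -70 mm.
- bay (a point): centre of the bay's floor, 12 mm above the bench, at x = -20, y = 85 mm in the tray; axes as the tray's. The bay is 90 mm (x) by 70 mm (y) inside, with a rim 10 mm high and 6 mm thick, so the box fits only with its 72 mm length along the tray's x (either way round).
- grip (a point): grip point in the hold-down's upright wooden tab, on its middle line, 90 mm above the bench when lowered; axes as the tray's. Tab: 44 mm (x) by 14 mm (y), 59 to 113 mm above the bench; pinch it across the 14 mm. With the carriage at 0 it is at x = -15, y = -110 mm in the tray. It moves with the carriage and the lift. Two guide pins 103 mm high stand 70 mm behind it, 26 mm to either side.
- plate (a point): middle of the underside of the hold-down's plate (135 mm along x, 120 mm along y, 6 mm thick), 53 mm above the bench when lowered, 20 mm to the left of the tab and 15 mm behind it. It passes 6 mm above a box lying flat in the bay.
- carriage (a joint): travel of carriage and hold-down to the left (tray +y), m: 0 at the right stop, 0.131 at the left stop; starts at 0 to 0.010. About 2 N of friction. Lowered, its leg meets the bump at 0.026; it is past it from 0.055. From about 0.076 a tooth at its back presses the sprung pawl down (up to about 9 N more); near 0.124 the pawl springs up behind the tooth and bars the way back.
- hold_down (a joint): lift of the hold-down on the carriage's guide pins, m: 0 lowered, 0.030 highest. Its leg (12 mm along y, at the near edge, in line with the tab) hangs to 2 mm above the deck and clears the bump when lifted more than 0.012. It sinks again by its weight and a light spring (3 to 4 N in all).
- pawl (a joint): turn of the sprung steel pawl behind the rail, rad: 0 when it stands up; grows to about 0.4 as the carriage's tooth presses it down.
- larger_box: larger red card box, 102 x 64 x 45 mm, loose bystander; origin under its centre.
- tag_bundle: bundle of card tags, 95 x 48 x 19 mm, loose bystander; origin under its centre.
Things that resemble listed ones, but are neither listed nor needed, are in the scene too. Leave any green or yellow look-alike of the stock_box alone.

How it is judged:
By the outcome, as a careful person would: the job done as asked, in the order asked, and still so for the second after the job is handed in, with the robot touching nothing.
It also fails if it takes over 54 s, if anything falls off the work surface, if the arm or the gripper's body presses on something with over 40 N, if the wrist force passes 120 N, or if a joint passes its speed limit or range.

## Working session

There is one attempt and no reset: what is moved stays moved. The work goes in short steps, Python scripts to look and compute and a shell command to move; the robot and the scene stay as the last step left them, time stands still between calls to the robot, and variables do not carry over. Pictures are saved under pics/ and viewed, about 8 in all and at most 12, crops included, and the job is handed in when it is done.

```bash
mkdir -p pics; ls
python3 - <<'E'
from workcell import env
import cv2,numpy as np
s=env.state();print(s['time_s'],s['ee_pos'],s['ee_rot'],s['gripper_width'])
for n in('top','scene'):
    f=env.grab_frame(n);cv2.imwrite(f'pics/{n}0.png',cv2.resize(f[:,:,::-1],(800,600),interpolation=cv2.INTER_CUBIC))
    c=env.get_calibration(n);print(n,{k:np.round(v,3).tolist() for k,v in c.items()})
E
```

```text
pics
0.0 [ 182.79696278 -544.63161926  213.1219816 ] [-1.79900082e+02 -1.53428730e-03  1.85520122e+01] 91.48932402032156
top {'fx': 453.163, 'fy': 453.163, 'cx': 261.048, 'cy': 191.917, 'R': [[-0.006, -1.0, -0.003], [-0.983, 0.006, -0.182], [0.182, 0.002, -0.983]], 't': [-22.8, 544.403, 1047.058]}
scene {'fx': 391.676, 'fy': 391.676, 'cx': 251.342, 'cy': 194.065, 'R': [[-0.762, -0.647, 0.022], [-0.326, 0.353, -0.877], [0.56, -0.676, -0.479]], 't': [382.604, 261.139, 925.572]}
```

View pics/top0.png

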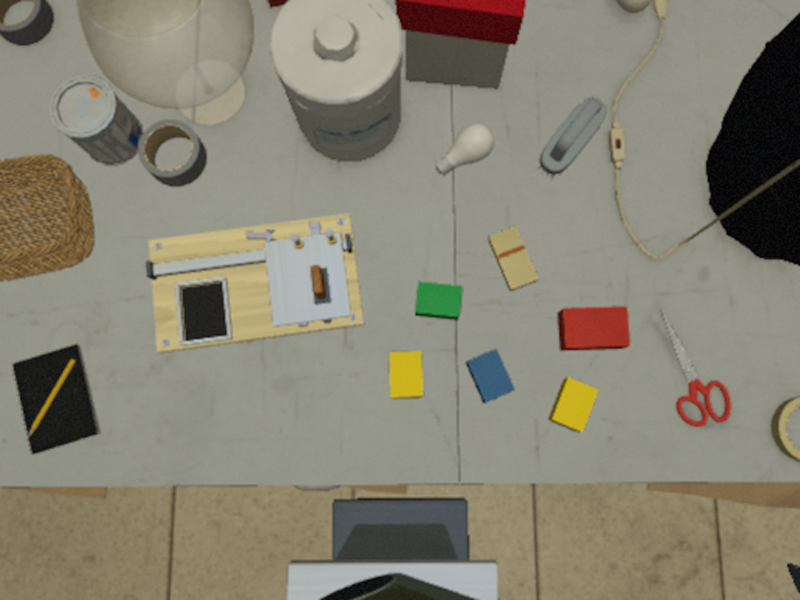

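View pics/scene0.png

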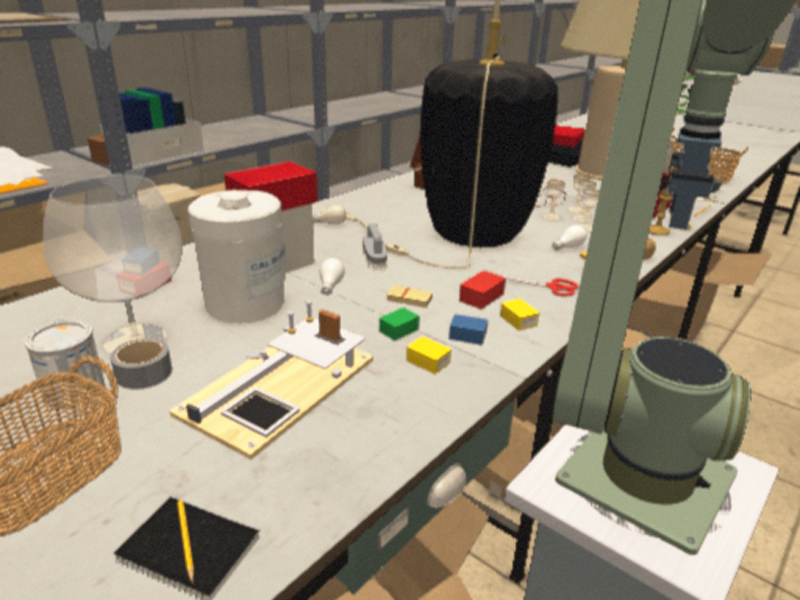

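The top view shows the blue box at about (490,375). The tray deck corners are at (149,240), (350,214), (362,325) and (158,351), the bay at (203,310) and the tab at (319,281). The scene view agrees with this layout. Next I'll turn these pixels into positions.

```bash
cat > h.py <<'E'
import numpy as np,cv2
from workcell import env
from scipy.optimize import least_squares
def ray(c,uv,fish=False):
    p=np.array([(uv[0]-c['cx'])/c['fx'],(uv[1]-c['cy'])/c['fy']])
    if fish:
        th=np.hypot(*p); d=np.r_[p/max(th,1e-9)*np.sin(th),np.cos(th)]
    else: d=np.r_[p,1]
    R=np.array(c['R']); return -R.T@np.array(c['t']), R.T@d
def pix2w(c,uv,z,fish=False):
    o,d=ray(c,uv,fish); return o+d*(z-o[2])/d[2]
def proj(c,X,fish=False):
    q=np.array(c['R'])@np.array(X,float)+np.array(c['t'])
    if fish:
        r=np.hypot(q[0],q[1]); th=np.arctan2(r,q[2]); p=q[:2]/max(r,1e-9)*th
    else: p=q[:2]/q[2]
    return np.array([p[0]*c['fx']+c['cx'],p[1]*c['fy']+c['cy']])
def t2w(T,X):  # T=x,y,yaw deg
    a=np.radians(T[2]);return np.array([T[0]+np.cos(a)*X[0]-np.sin(a)*X[1],T[1]+np.sin(a)*X[0]+np.cos(a)*X[1],X[2]])
def fit(c,pts,uvs,x0,fish=False):
    return least_squares(lambda T:np.concatenate([proj(c,t2w(T,p),fish)-u for p,u in zip(pts,uvs)]),x0,loss='soft_l1')
def blob(f,lo,hi,near=None):
    m=cv2.inRange(cv2.cvtColor(f,cv2.COLOR_RGB2HSV),lo,hi)
    cs=[k for k in cv2.findContours(m,0,2)[0] if cv2.contourArea(k)>100]
    return cs
E
python3 - <<'E'
from h import *
c=env.get_calibration('top')
s=512/800
pts=[(110,165,12),(110,-165,12),(-75,-165,12),(-75,165,12),(-20,85,12)]
uv=[np.array(u)*s for u in[(149,240),(350,214),(362,325),(158,351),(203,310)]]
r=fit(c,pts,uv,[400,200,5]);print('tray',r.x,r.fun.round(1))
print('tab',pix2w(c,np.array((318,268))*s,113))
for q in range(4):pass
im=cv2.imread('pics/top0.png')[:,:,::-1]
for k in blob(im,(95,80,40),(125,255,255)):
    (u,v),wh,a=cv2.minAreaRect(k); 
    b=[pix2w(c,p*s,35)for p in cv2.boxPoints(((u,v),wh,a))]
    print('blue',u,v,wh,pix2w(c,np.array((u,v))*s,35),[(np.linalg.norm(b[i+1]-b[i]).round(),np.degrees(np.arctan2(*(b[i+1]-b[i])[1::-1])).round(1)) for i in range(2)])
E
```

```text
tray [565.72193162 218.67743315   7.01341126] [-0.1 -0.6 -0.1  0.   0.6 -0.2 -1.2  0.1  0.5  0.5]
tab [581.11862464 105.65040953 113.        ]
blue 489.7705078125 375.47540283203125 (44.66266632080078, 32.75262451171875) [ 427.81752038 -151.48037044   35.        ] [(np.float64(51.0), np.float64(-66.8)), (np.float64(68.0), np.float64(-157.9))]
```

```bash
python3 -m jog '[{"dx":0.02,"dy":0.036},{"dx":0.025,"dy":0.04},{"dx":0.025,"dy":0.04},{"dx":0.025,"dy":0.04},{"dx":0.025,"dy":0.04},{"dx":0.025,"dy":0.04},{"dx":0.025,"dy":0.04},{"dx":0.025,"dy":0.04},{"dx":0.025,"dy":0.04},{"dx":0.025,"dy":0.038,"wz":0.06}]'
python3 -m jog '[{"dz":-0.02},{"dz":-0.02},{},{}]'
python3 - <<'E'
from h import *
s=env.state();print(s['ee_pos'],s['ee_rot'],s['force'])
c=env.get_calibration('wrist');f=env.grab_frame('wrist')
print(c)
cv2.imwrite('pics/w1.png',f[:,:,::-1])
for k in blob(f,(95,80,40),(125,255,255)):
    (u,v),wh,a=cv2.minAreaRect(k); b=np.array([pix2w(c,p,35,True)for p in cv2.approxPolyDP(k,4,True)[:,0]])
    print('blue',u,v,wh,cv2.contourArea(k),pix2w(c,(u,v),35,True),b.round(),cv2.minAreaRect(b[:,:2].astype(np.float32)))
E
```

```text
[ 182.81719764 -544.69208377  213.21450038] [-1.79910296e+02 -8.34900098e-04  1.85531500e+01] [ 0.15897838  0.92598917 -0.04704289]
{'fx': 297.3186396354542, 'fy': 297.3186396354542, 'cx': 259.0415390736081, 'cy': 193.37489887323508, 'R': array([[ 0.31918632, -0.94768968, -0.00208922],
       [-0.90475534, -0.3053804 ,  0.29691848],
       [-0.28202459, -0.09288209, -0.95490054]]), 't': array([-572.87007739,  -34.67506501,  392.50988659])}invalid input
invalid input
```

View pics/w1.png

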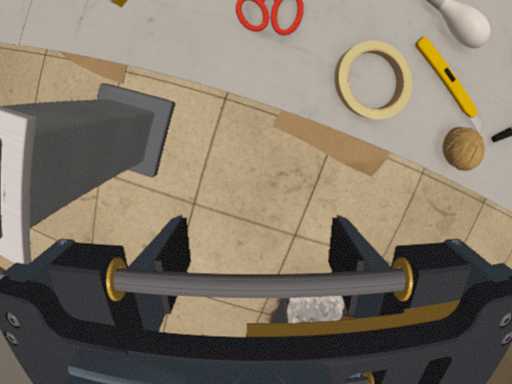

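The wrist view shows the floor and scissors because the arm never moved: rows with missing keys are refused. I'll give every key.

```bash
python3 -m jog '[{"dx":0.02,"dy":0.036,"dz":0,"wx":0,"wy":0,"wz":0,"grip":-1},{"dx":0.025,"dy":0.04,"dz":0,"wx":0,"wy":0,"wz":0,"grip":-1},{"dx":0.025,"dy":0.04,"dz":0,"wx":0,"wy":0,"wz":0,"grip":-1},{"dx":0.025,"dy":0.04,"dz":0,"wx":0,"wy":0,"wz":0,"grip":-1},{"dx":0.025,"dy":0.04,"dz":0,"wx":0,"wy":0,"wz":0,"grip":-1},{"dx":0.025,"dy":0.04,"dz":0,"wx":0,"wy":0,"wz":0,"grip":-1},{"dx":0.025,"dy":0.04,"dz":0,"wx":0,"wy":0,"wz":0,"grip":-1},{"dx":0.025,"dy":0.04,"dz":0,"wx":0,"wy":0,"wz":0.02,"grip":-1},{"dx":0.025,"dy":0.04,"dz":-0.02,"wx":0,"wy":0,"wz":0.02,"grip":-1},{"dx":0.025,"dy":0.038,"dz":-0.02,"wx":0,"wy":0,"wz":0.02,"grip":-1}]' 15
python3 -m jog '[{"dx":0,"dy":0,"dz":0,"wx":0,"wy":0,"wz":0,"grip":-1},{"dx":0,"dy":0,"dz":0,"wx":0,"wy":0,"wz":0,"grip":-1}]'
python3 - <<'E'
from h import *
s=env.state();print(s['ee_pos'],s['ee_rot'],s['force'])
c=env.get_calibration('wrist');f=env.grab_frame('wrist')
cv2.imwrite('pics/w2.png',f[:,:,::-1])
for k in blob(f,(95,80,40),(125,255,255)):
    (u,v),wh,a=cv2.minAreaRect(k); b=np.array([pix2w(c,p,35,True)for p in cv2.approxPolyDP(k,4,True)[:,0]])
    print('blue',u,v,wh,cv2.contourArea(k),pix2w(c,(u,v),35,True),b.round(),cv2.minAreaRect(b[:,:2].astype(np.float32)))
E
```

```text
time_s: 1.15
ee_pos: [428.4, -150.4, 174.5]
ee_rot: [179.9, -0.1, 22.0]
force: [0.5, -1.3, 0.1]
gripper_width: 91.3
time_s: 1.35
ee_pos: [427.2, -151.4, 174.0]
ee_rot: [-180.0, 0.1, 22.1]
force: [1.0, 0.1, 0.3]
gripper_width: 90.9
[ 427.19218409 -151.38439996  173.98005637] [-1.79965148e+02  8.94277083e-02  2.21433941e+01] [1.03160992 0.1286138  0.34412399]
blue 262.5 177.99998474121094 (44.99999237060547, 63.99999237060547) 2780.0 [ 432.63684812 -151.66522024   35.        ] [[ 457. -120.   35.]
 [ 391. -143.   35.]
 [ 407. -187.   35.]
 [ 470. -162.   35.]] ((431.9282531738281, -152.48573303222656), (70.3025894165039, 46.75199508666992), 20.7501163482666)
```

View pics/w2.png

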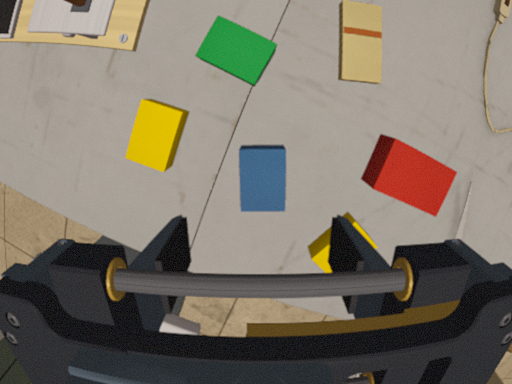

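The blue box is at (262,178) in the wrist picture, which puts it at about (430,-152) with yaw about 21°. The jaws straddle it, so I'll descend to tip height z=14. That keeps the fingers clear of the bay rim when placing.

```bash
python3 -m jog '[{"dx":0.003,"dy":-0.001,"dz":-0.03,"wx":0,"wy":0,"wz":-0.01,"grip":-1},{"dx":0,"dy":0,"dz":-0.03,"wx":0,"wy":0,"wz":0,"grip":-1},{"dx":0,"dy":0,"dz":-0.03,"wx":0,"wy":0,"wz":0,"grip":-1},{"dx":0,"dy":0,"dz":-0.03,"wx":0,"wy":0,"wz":0,"grip":-1},{"dx":0,"dy":0,"dz":-0.02,"wx":0,"wy":0,"wz":0,"grip":-1},{"dx":0,"dy":0,"dz":-0.02,"wx":0,"wy":0,"wz":0,"grip":-1},{"dx":0,"dy":0,"dz":0,"wx":0,"wy":0,"wz":0,"grip":-1},{"dx":0,"dy":0,"dz":0,"wx":0,"wy":0,"wz":0,"grip":-1}]' 15
python3 -m jog '[{"dx":0,"dy":0,"dz":0,"wx":0,"wy":0,"wz":0,"grip":1},{"dx":0,"dy":0,"dz":0,"wx":0,"wy":0,"wz":0,"grip":1},{"dx":0,"dy":0,"dz":0,"wx":0,"wy":0,"wz":0,"grip":1},{"dx":0,"dy":0,"dz":0,"wx":0,"wy":0,"wz":0,"grip":1},{"dx":0,"dy":0,"dz":0,"wx":0,"wy":0,"wz":0,"grip":1},{"dx":0,"dy":0,"dz":0,"wx":0,"wy":0,"wz":0,"grip":1},{"dx":0,"dy":0,"dz":0,"wx":0,"wy":0,"wz":0,"grip":1},{"dx":0,"dy":0,"dz":0,"wx":0,"wy":0,"wz":0,"grip":1}]' 15
python3 - <<'E'
from h import *
T=(565.7,218.7,7.0);print(t2w(T,(-20,85,12)),t2w(T,(-15,-110,90)))
E
```

```text
time_s: 2.2
ee_pos: [430.4, -154.5, 15.1]
ee_rot: [180.0, -0.0, 21.3]
force: [0.2, 0.9, -0.5]
gripper_width: 91.3
time_s: 3.0
ee_pos: [430.5, -153.1, 14.7]
ee_rot: [180.0, -0.0, 21.4]
force: [-0.6, -0.0, 3.9]
gripper_width: 51.9
[535.49018278 300.62903602  12.        ] [564.2174355  107.69188317  90.        ]
```

Box gripped (51.9 mm). Lifting it and carrying it over the bay.

```bash
python3 -m jog '[{"dx":0,"dy":0,"dz":0.03,"wx":0,"wy":0,"wz":0,"grip":1},{"dx":0,"dy":0,"dz":0.04,"wx":0,"wy":0,"wz":0,"grip":1},{"dx":0,"dy":0,"dz":0.04,"wx":0,"wy":0,"wz":0,"grip":1},{"dx":0,"dy":0.02,"dz":0.04,"wx":0,"wy":0,"wz":0,"grip":1},{"dx":0.01,"dy":0.034,"dz":0,"wx":0,"wy":0,"wz":-0.03,"grip":1},{"dx":0.01,"dy":0.04,"dz":0,"wx":0,"wy":0,"wz":-0.03,"grip":1},{"dx":0.01,"dy":0.04,"dz":0,"wx":0,"wy":0,"wz":-0.03,"grip":1},{"dx":0.01,"dy":0.04,"dz":0,"wx":0,"wy":0,"wz":-0.03,"grip":1},{"dx":0.01,"dy":0.04,"dz":0,"wx":0,"wy":0,"wz":-0.03,"grip":1},{"dx":0.01,"dy":0.04,"dz":0,"wx":0,"wy":0,"wz":-0.03,"grip":1}]' 15
python3 -m jog '[{"dx":0.01,"dy":0.04,"dz":0,"wx":0,"wy":0,"wz":-0.03,"grip":1},{"dx":0.01,"dy":0.04,"dz":0,"wx":0,"wy":0,"wz":-0.03,"grip":1},{"dx":0.01,"dy":0.04,"dz":0,"wx":0,"wy":0,"wz":-0.01,"grip":1},{"dx":0.01,"dy":0.04,"dz":0,"wx":0,"wy":0,"wz":0,"grip":1},{"dx":0.005,"dy":0.04,"dz":0,"wx":0,"wy":0,"wz":0,"grip":1},{"dx":0,"dy":0,"dz":0,"wx":0,"wy":0,"wz":0,"grip":1},{"dx":0,"dy":0,"dz":0,"wx":0,"wy":0,"wz":0,"grip":1},{"dx":0,"dy":0,"dz":0,"wx":0,"wy":0,"wz":0,"grip":1}]'
python3 - <<'E'
from h import *
s=env.state();print(s['ee_pos'],s['ee_rot'],s['force'])
c=env.get_calibration('wrist');f=env.grab_frame('wrist').copy()
np.save('c3.npy',c,allow_pickle=True)
cv2.imwrite('pics/w3.png',cv2.resize(f[:,:,::-1],(800,600),interpolation=cv2.INTER_CUBIC))
T=(565.7,218.7,7.0)
for X in [(-65,50,22),(25,50,22),(25,120,22),(-65,120,22),(110,165,12),(-75,-165,12),(-75,165,12),(110,-165,12),(-15,-110,113)]: print(X,(proj(c,t2w(T,X),True)*800/512).round())
E
```

```text
time_s: 4.0
ee_pos: [490.0, 102.6, 163.9]
ee_rot: [180.0, 0.1, 11.0]
force: [1.4, -0.8, -0.8]
gripper_width: 51.5
time_s: 4.8
ee_pos: [534.8, 299.8, 163.8]
ee_rot: [179.9, 0.1, 7.1]
force: [-0.2, 0.3, -2.0]
gripper_width: 51.2
[534.77648445 299.83917971 163.82552621] [1.79931728e+02 9.63685387e-02 7.06989210e+00] [-0.22146238  0.2537123  -2.0294954 ]
(-65, 50, 22) [453. 342.]
(25, 50, 22) [457. 218.]
(25, 120, 22) [354. 218.]
(-65, 120, 22) [357. 342.]
(110, 165, 12) [290.  98.]
(-75, -165, 12) [693. 344.]
(-75, 165, 12) [301. 349.]
(110, -165, 12) [718. 127.]
(-15, -110, 113) [727. 317.]
```

View pics/w3.png

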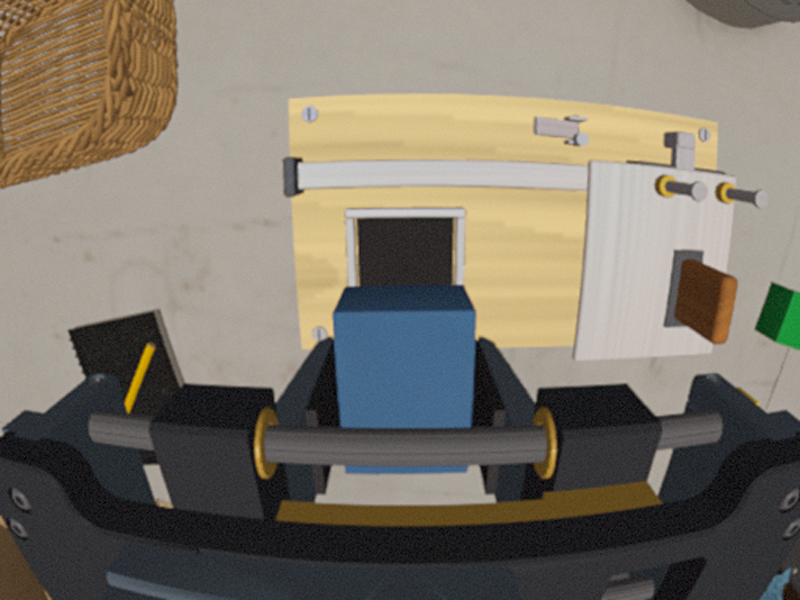

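The picture matches the predicted tray to within about 2 px (deck corner at (290,98), bay corner at (354,218)). The held box's far top edge is at (336..474, 312) and its far bottom edge at (345..466, 286).

Run:
```python
from h import *
c=np.load('c3.npy',allow_pickle=True).item();s=512/800
pts=[(336,312,184),(474,312,184),(346,286,149),(465,286,149)]
for u,v,z in pts: print(pix2w(c,(u*s,v*s),z,True))
for sgn in(-25.5,25.5):
  for z in(184,149): print(z,(proj(c,t2w((534.8,299.8,7.07),(36,sgn,z)),True)/s).round())
```

```text
[564.93975015 328.57922509 184.        ]
[570.82443757 281.46456662 184.        ]
[564.48570087 329.29485565 149.        ]
[570.62613355 280.16612505 149.        ]
184 [483. 305.]
149 [469. 279.]
184 [334. 305.]
149 [346. 279.]
```

```bash
python3 -m jog '[{"dx":0.003,"dy":0.001,"dz":-0.03,"wx":0,"wy":0,"wz":0,"grip":1},{"dx":0,"dy":0,"dz":-0.03,"wx":0,"wy":0,"wz":0,"grip":1},{"dx":0,"dy":0,"dz":-0.03,"wx":0,"wy":0,"wz":0,"grip":1},{"dx":0,"dy":0,"dz":-0.02,"wx":0,"wy":0,"wz":0,"grip":1},{"dx":0,"dy":0,"dz":-0.01,"wx":0,"wy":0,"wz":0,"grip":1},{"dx":0,"dy":0,"dz":-0.006,"wx":0,"wy":0,"wz":0,"grip":1},{"dx":0,"dy":0,"dz":-0.005,"wx":0,"wy":0,"wz":0,"grip":1},{"dx":0,"dy":0,"dz":-0.004,"wx":0,"wy":0,"wz":0,"grip":1},{"dx":0,"dy":0,"dz":0,"wx":0,"wy":0,"wz":0,"grip":1},{"dx":0,"dy":0,"dz":0,"wx":0,"wy":0,"wz":0,"grip":1}]' 15
```

```text
time_s: 5.85
ee_pos: [538.7, 302.1, 30.0]
ee_rot: [-180.0, -0.1, 7.1]
force: [-0.2, -0.2, -1.5]
gripper_width: 51.3
```

```bash
python3 -m jog '[{"dx":0,"dy":0,"dz":-0.001,"wx":0,"wy":0,"wz":0,"grip":1},{"dx":0,"dy":0,"dz":-0.001,"wx":0,"wy":0,"wz":0,"grip":1},{"dx":0,"dy":0,"dz":0,"wx":0,"wy":0,"wz":0,"grip":1},{"dx":0,"dy":0,"dz":-0.001,"wx":0,"wy":0,"wz":0,"grip":1},{"dx":0,"dy":0,"dz":0,"wx":0,"wy":0,"wz":0,"grip":1},{"dx":0,"dy":0,"dz":0,"wx":0,"wy":0,"wz":0,"grip":1}]' 15
python3 -m jog '[{"dx":0,"dy":0,"dz":0,"wx":0,"wy":0,"wz":0,"grip":0.2},{"dx":0,"dy":0,"dz":0,"wx":0,"wy":0,"wz":0,"grip":0},{"dx":0,"dy":0,"dz":0,"wx":0,"wy":0,"wz":0,"grip":-0.4},{"dx":0,"dy":0,"dz":0,"wx":0,"wy":0,"wz":0,"grip":-1},{"dx":0,"dy":0,"dz":0,"wx":0,"wy":0,"wz":0,"grip":-1},{"dx":0,"dy":0,"dz":0,"wx":0,"wy":0,"wz":0,"grip":-1},{"dx":0,"dy":0,"dz":0.03,"wx":0,"wy":0,"wz":0,"grip":-1},{"dx":0,"dy":0,"dz":0.04,"wx":0,"wy":0,"wz":0,"grip":-1},{"dx":0,"dy":0,"dz":0.04,"wx":0,"wy":0,"wz":0,"grip":-1},{"dx":0,"dy":0,"dz":0.045,"wx":0,"wy":0,"wz":0,"grip":-1}]' 15
```

```text
time_s: 6.45
ee_pos: [538.5, 302.0, 26.7]
ee_rot: [-180.0, -0.0, 7.1]
force: [-0.2, -1.0, 0.4]
gripper_width: 51.8
time_s: 7.45
ee_pos: [537.7, 301.6, 182.3]
ee_rot: [180.0, 0.1, 7.1]
force: [0.5, 0.7, 0.0]
gripper_width: 91.2
```

```bash
python3 -m jog '[{"dx":0.005,"dy":-0.02,"dz":0,"wx":0,"wy":0,"wz":0,"grip":-1},{"dx":0.005,"dy":-0.03,"dz":0,"wx":0,"wy":0,"wz":0,"grip":-1},{"dx":0.005,"dy":-0.04,"dz":0,"wx":0,"wy":0,"wz":0,"grip":-1},{"dx":0.005,"dy":-0.04,"dz":0,"wx":0,"wy":0,"wz":0,"grip":-1},{"dx":0.005,"dy":-0.03,"dz":0,"wx":0,"wy":0,"wz":0,"grip":-1},{"dx":0,"dy":-0.02,"dz":0,"wx":0,"wy":0,"wz":0,"grip":-1},{"dx":0,"dy":0,"dz":0,"wx":0,"wy":0,"wz":0,"grip":-1},{"dx":0,"dy":0,"dz":0,"wx":0,"wy":0,"wz":0,"grip":-1}]' 15
python3 - <<'E'
from h import *
s=env.state();print(s['ee_pos'],s['ee_rot'],s['force'])
c=env.get_calibration('wrist');f=env.grab_frame('wrist').copy()
np.save('c4.npy',c,allow_pickle=True)
cv2.imwrite('pics/w4.png',cv2.resize(f[:,:,::-1],(800,600),interpolation=cv2.INTER_CUBIC))
T=(565.7,218.7,7.0)
for X in [(-65,50,22),(25,50,22),(25,120,22),(-65,120,22),(110,165,12),(-75,-165,12),(-75,165,12),(110,-165,12),(7,-117,113),(7,-103,113),(-37,-103,113),(-37,-117,113)]: print(X,(proj(c,t2w(T,X),True)*800/512).round())
E
```

```text
time_s: 8.25
ee_pos: [563.3, 122.0, 181.5]
ee_rot: [-180.0, -0.0, 7.0]
force: [0.7, 0.5, -0.3]
gripper_width: 90.9
[563.33586661 121.98143187 181.45829666] [-1.79970910e+02 -1.26046304e-03  7.03580158e+00] [ 0.65752748  0.46282211 -0.31508998]
(-65, 50, 22) [226. 340.]
(25, 50, 22) [214. 229.]
(25, 120, 22) [138. 233.]
(-65, 120, 22) [153. 338.]
(110, 165, 12) [ 96. 135.]
(-75, -165, 12) [492. 349.]
(-75, 165, 12) [120. 342.]
(110, -165, 12) [502. 110.]
(7, -117, 113) [447. 281.]
(7, -103, 113) [421. 281.]
(-37, -103, 113) [420. 357.]
(-37, -117, 113) [445. 357.]
```

View pics/w4.png

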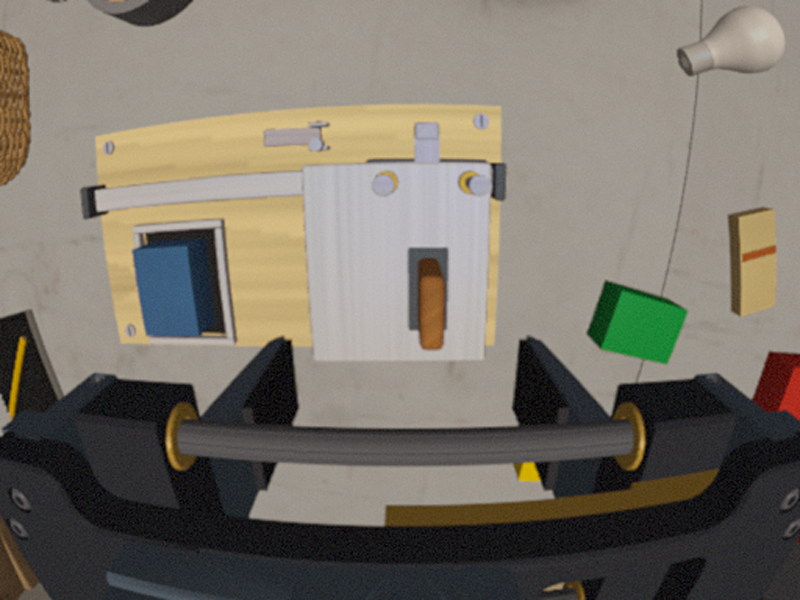

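The box lies flat inside the bay rim, at about (175,285). The tab top is centred at about (431,312), so the carriage is close to 0. Going down on the tab.

```bash
python3 -m jog '[{"dx":0.002,"dy":-0.013,"dz":-0.02,"wx":0,"wy":0,"wz":0,"grip":-1},{"dx":0,"dy":0,"dz":-0.03,"wx":0,"wy":0,"wz":0,"grip":-1},{"dx":0,"dy":0,"dz":-0.03,"wx":0,"wy":0,"wz":0,"grip":-1},{"dx":0,"dy":0,"dz":-0.02,"wx":0,"wy":0,"wz":0,"grip":-1},{"dx":0,"dy":0,"dz":-0.009,"wx":0,"wy":0,"wz":0,"grip":-1},{"dx":0,"dy":0,"dz":0,"wx":0,"wy":0,"wz":0,"grip":-1},{"dx":0,"dy":0,"dz":0,"wx":0,"wy":0,"wz":0,"grip":-1}]' 30
python3 -m jog '[{"dx":0,"dy":0,"dz":0,"wx":0,"wy":0,"wz":0,"grip":0.5},{"dx":0,"dy":0,"dz":0,"wx":0,"wy":0,"wz":0,"grip":0.6},{"dx":0,"dy":0,"dz":0,"wx":0,"wy":0,"wz":0,"grip":0.7},{"dx":0,"dy":0,"dz":0,"wx":0,"wy":0,"wz":0,"grip":0.8},{"dx":0,"dy":0,"dz":0,"wx":0,"wy":0,"wz":0,"grip":1},{"dx":0,"dy":0,"dz":0,"wx":0,"wy":0,"wz":0,"grip":1},{"dx":0,"dy":0,"dz":0,"wx":0,"wy":0,"wz":0,"grip":1},{"dx":0,"dy":0,"dz":0,"wx":0,"wy":0,"wz":0,"grip":1},{"dx":0,"dy":0,"dz":0,"wx":0,"wy":0,"wz":0,"grip":1},{"dx":0,"dy":0,"dz":0,"wx":0,"wy":0,"wz":0,"grip":1}]' 30
```

```text
time_s: 9.0
ee_pos: [566.1, 109.6, 73.3]
ee_rot: [-180.0, -0.1, 7.1]
force: [-0.7, 0.1, -0.1]
gripper_width: 91.0
time_s: 10.0
ee_pos: [565.4, 108.7, 72.4]
ee_rot: [180.0, 0.0, 7.1]
force: [-0.1, -3.0, -0.9]
gripper_width: 13.9
```

```bash
python3 -m jog '[{"dx":0,"dy":0,"dz":0.005,"wx":0,"wy":0,"wz":0,"grip":1},{"dx":0,"dy":0,"dz":0.005,"wx":0,"wy":0,"wz":0,"grip":1},{"dx":0,"dy":0,"dz":0.006,"wx":0,"wy":0,"wz":0,"grip":1},{"dx":0,"dy":0,"dz":0.006,"wx":0,"wy":0,"wz":0,"grip":1},{"dx":0,"dy":0,"dz":0,"wx":0,"wy":0,"wz":0,"grip":1},{"dx":0,"dy":0,"dz":0,"wx":0,"wy":0,"wz":0,"grip":1}]' 35
python3 -m jog '[{"dx":-0.0012,"dy":0.01,"dz":0,"wx":0,"wy":0,"wz":0,"grip":1},{"dx":-0.0012,"dy":0.01,"dz":0,"wx":0,"wy":0,"wz":0,"grip":1},{"dx":-0.0012,"dy":0.01,"dz":0,"wx":0,"wy":0,"wz":0,"grip":1},{"dx":-0.0012,"dy":0.01,"dz":0,"wx":0,"wy":0,"wz":0,"grip":1},{"dx":-0.0012,"dy":0.01,"dz":0,"wx":0,"wy":0,"wz":0,"grip":1},{"dx":-0.0012,"dy":0.01,"dz":0,"wx":0,"wy":0,"wz":0,"grip":1},{"dx":-0.0006,"dy":0.005,"dz":0,"wx":0,"wy":0,"wz":0,"grip":1},{"dx":0,"dy":0,"dz":0,"wx":0,"wy":0,"wz":0,"grip":1},{"dx":0,"dy":0,"dz":0,"wx":0,"wy":0,"wz":0,"grip":1}]'
```

```text
time_s: 10.6
ee_pos: [565.3, 108.8, 94.6]
ee_rot: [180.0, -0.0, 7.1]
force: [0.9, -1.0, -3.3]
gripper_width: 13.9
time_s: 11.5
ee_pos: [556.8, 174.5, 94.2]
ee_rot: [-180.0, 0.1, 7.1]
force: [-2.6, 1.7, -4.3]
gripper_width: 14.2
```

Past the bump at about 66 mm. Lowering it, then sliding on.

```bash
python3 -m jog '[{"dx":0,"dy":0,"dz":-0.006,"wx":0,"wy":0,"wz":0,"grip":1},{"dx":0,"dy":0,"dz":-0.006,"wx":0,"wy":0,"wz":0,"grip":1},{"dx":0,"dy":0,"dz":-0.005,"wx":0,"wy":0,"wz":0,"grip":1},{"dx":0,"dy":0,"dz":-0.004,"wx":0,"wy":0,"wz":0,"grip":1},{"dx":0,"dy":0,"dz":0,"wx":0,"wy":0,"wz":0,"grip":1},{"dx":0,"dy":0,"dz":0,"wx":0,"wy":0,"wz":0,"grip":1}]'
python3 -m jog '[{"dx":-0.001,"dy":0.008,"dz":0,"wx":0,"wy":0,"wz":0,"grip":1},{"dx":-0.001,"dy":0.008,"dz":0,"wx":0,"wy":0,"wz":0,"grip":1},{"dx":-0.001,"dy":0.008,"dz":0,"wx":0,"wy":0,"wz":0,"grip":1},{"dx":-0.001,"dy":0.008,"dz":0,"wx":0,"wy":0,"wz":0,"grip":1},{"dx":-0.001,"dy":0.008,"dz":0,"wx":0,"wy":0,"wz":0,"grip":1},{"dx":-0.001,"dy":0.008,"dz":0,"wx":0,"wy":0,"wz":0,"grip":1},{"dx":0,"dy":0,"dz":0,"wx":0,"wy":0,"wz":0,"grip":1},{"dx":0,"dy":0,"dz":0,"wx":0,"wy":0,"wz":0,"grip":1}]'
```

```text
time_s: 12.1
ee_pos: [556.9, 173.7, 73.1]
ee_rot: [180.0, 0.1, 7.1]
force: [-5.4, 1.5, -3.6]
gripper_width: 13.4
time_s: 12.9
ee_pos: [550.7, 221.2, 73.1]
ee_rot: [179.9, 0.1, 7.1]
force: [-5.5, -0.4, -2.5]
gripper_width: 13.7
```

```bash
python3 -m jog '[{"dx":-0.001,"dy":0.004,"dz":0,"wx":0,"wy":0,"wz":0,"grip":1},{"dx":-0.001,"dy":0.004,"dz":0,"wx":0,"wy":0,"wz":0,"grip":1},{"dx":-0.001,"dy":0.004,"dz":0,"wx":0,"wy":0,"wz":0,"grip":1},{"dx":-0.0005,"dy":0.003,"dz":0,"wx":0,"wy":0,"wz":0,"grip":1},{"dx":0,"dy":0.002,"dz":0,"wx":0,"wy":0,"wz":0,"grip":1},{"dx":0,"dy":0,"dz":0,"wx":0,"wy":0,"wz":0,"grip":1},{"dx":0,"dy":0,"dz":0,"wx":0,"wy":0,"wz":0,"grip":1}]'
python3 -m jog '[{"dx":0,"dy":0.001,"dz":0,"wx":0,"wy":0,"wz":0,"grip":1},{"dx":0,"dy":0.001,"dz":0,"wx":0,"wy":0,"wz":0,"grip":1},{"dx":0,"dy":0,"dz":0,"wx":0,"wy":0,"wz":0,"grip":1},{"dx":0,"dy":0,"dz":0,"wx":0,"wy":0,"wz":0,"grip":1}]'
```

```text
time_s: 13.6
ee_pos: [548.5, 237.1, 73.4]
ee_rot: [179.8, -0.0, 7.1]
force: [-1.3, -7.9, -2.2]
gripper_width: 14.3
time_s: 14.0
ee_pos: [548.5, 237.3, 73.2]
ee_rot: [179.6, 0.0, 7.1]
force: [-1.2, -12.9, -2.6]
gripper_width: 13.8
```

It's at the end stop: the force rises with no further motion. Relaxing, then releasing and rising.

```bash
python3 -m jog '[{"dx":0,"dy":-0.002,"dz":-0.0008,"wx":0,"wy":0,"wz":0,"grip":1},{"dx":0,"dy":0,"dz":0,"wx":0,"wy":0,"wz":0,"grip":1},{"dx":0,"dy":0,"dz":0,"wx":0,"wy":0,"wz":0,"grip":0.6},{"dx":0,"dy":0,"dz":0,"wx":0,"wy":0,"wz":0,"grip":0.3},{"dx":0,"dy":0,"dz":0,"wx":0,"wy":0,"wz":0,"grip":0},{"dx":0,"dy":0,"dz":0,"wx":0,"wy":0,"wz":0,"grip":-0.5},{"dx":0,"dy":0,"dz":0,"wx":0,"wy":0,"wz":0,"grip":-1},{"dx":0,"dy":0,"dz":0,"wx":0,"wy":0,"wz":0,"grip":-1},{"dx":0,"dy":0,"dz":0,"wx":0,"wy":0,"wz":0,"grip":-1}]'
python3 -m jog '[{"dx":0,"dy":0,"dz":0.02,"wx":0,"wy":0,"wz":0,"grip":-1},{"dx":0,"dy":0,"dz":0.03,"wx":0,"wy":0,"wz":0,"grip":-1},{"dx":0,"dy":0,"dz":0.04,"wx":0,"wy":0,"wz":0,"grip":-1},{"dx":0,"dy":0,"dz":0.04,"wx":0,"wy":0,"wz":0,"grip":-1},{"dx":-0.02,"dy":-0.02,"dz":0.01,"wx":0,"wy":0,"wz":0,"grip":-1},{"dx":-0.03,"dy":-0.02,"dz":0,"wx":0,"wy":0,"wz":0,"grip":-1},{"dx":0,"dy":0,"dz":0,"wx":0,"wy":0,"wz":0,"grip":-1},{"dx":0,"dy":0,"dz":0,"wx":0,"wy":0,"wz":0,"grip":-1}]'
python3 - <<'E'
from h import *
s=env.state();print(s['ee_pos'],s['force'])
c=env.get_calibration('wrist');f=env.grab_frame('wrist').copy()
np.save('c5.npy',c,allow_pickle=True)
cv2.imwrite('pics/w5.png',cv2.resize(f[:,:,::-1],(800,600),interpolation=cv2.INTER_CUBIC))
T=(565.7,218.7,7.0)
for j in(.119,.124,.131):
  y=-110+j*1000
  print(j,[(proj(c,t2w(T,X),True)*800/512).round() for X in[(-15,y,113),(67.5,y+80,59),(-67.5,y+80,59)]])
print([(proj(c,t2w(T,X),True)*800/512).round() for X in[(-15,21,113),(-15,21,116),(67.5,101,64)]])
E
```

```text
time_s: 14.9
ee_pos: [548.1, 239.1, 72.7]
ee_rot: [-180.0, -0.0, 7.1]
force: [0.2, 1.5, 1.0]
gripper_width: 63.5
time_s: 15.7
ee_pos: [498.0, 198.8, 213.1]
ee_rot: [-180.0, -0.1, 7.1]
force: [-0.2, 0.3, 0.4]
gripper_width: 91.5
[497.98934204 198.83293351 213.10397128] [-0.20199791  0.3434499   0.43250864]
0.119 [array([372., 212.]), array([264.,  93.]), array([271., 277.])]
0.124 [array([363., 212.]), array([258.,  93.]), array([265., 277.])]
0.131 [array([352., 212.]), array([248.,  94.]), array([256., 277.])]
[array([352., 212.]), array([351., 213.]), array([246.,  93.])]
```

View pics/w5.png

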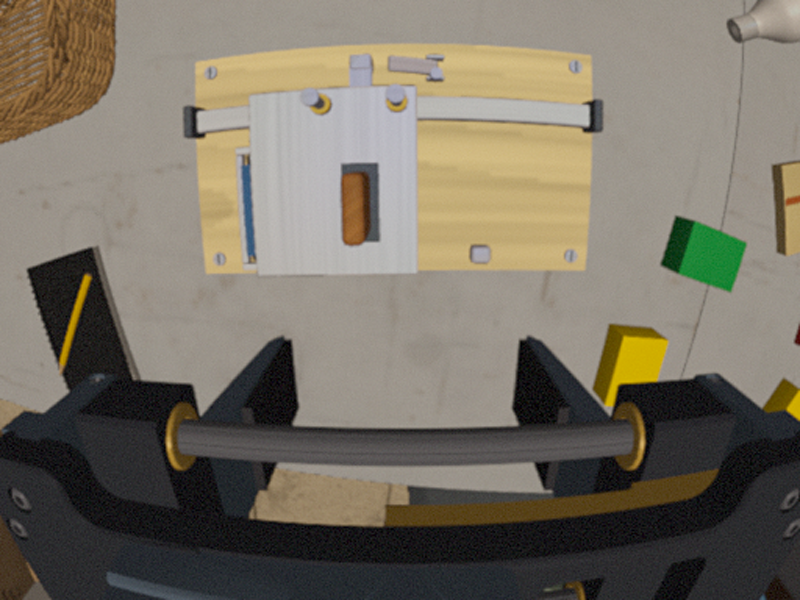

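The tab is at (353,208) and the plate corner at (250,93). Both match a carriage position of about 0.130 with the plate lowered. The box's edge shows inside the rim at (248,215), and the pawl at (390..440,66) stands clear behind the tooth (372). One last close look at the pawl, plus a check that nothing else moved.

Run:
```python
from h import *
f=env.grab_frame('scene');a=cv2.resize(f[190:300,100:250,::-1],(800,587),interpolation=cv2.INTER_CUBIC)
cv2.imwrite('pics/s6.png',a)
g=cv2.resize(env.grab_frame('top')[:,:,::-1],(800,600),interpolation=cv2.INTER_CUBIC);p=cv2.imread('pics/top0.png')
for n,(x,y,w,h) in dict(red=(550,298,90,60),tags=(480,220,65,75),green=(408,275,60,50),y1=(380,343,50,62),y2=(543,370,60,68)).items():
    print(n,np.abs(g[y:y+h,x:x+w].astype(int)-p[y:y+h,x:x+w]).mean().round(1))
```

```text
red 7.9
tags 9.7
green 8.2
y1 9.1
y2 9.1
```

View pics/s6.png

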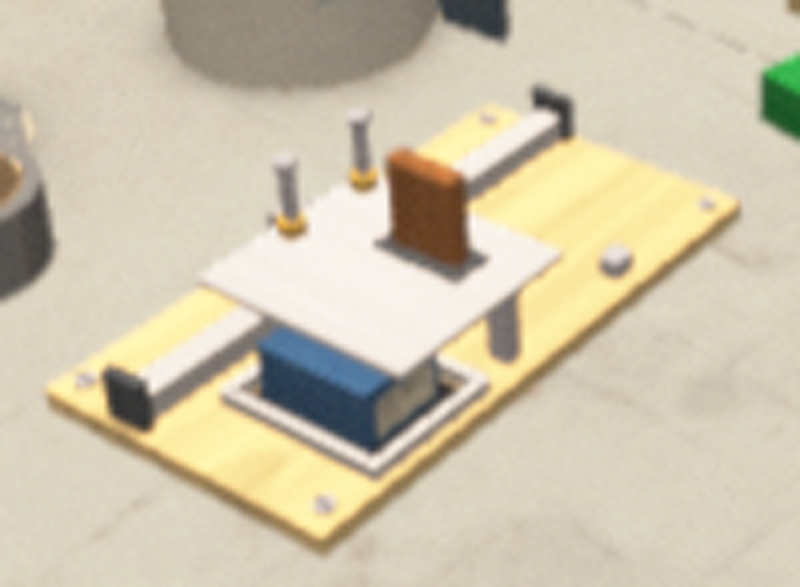

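The box lies flat inside the rim under the lowered plate, with the leg past the bump. The pawl is hidden in this view. The picture differences around the bystanders are uniform at 8–10 levels, which is noise level. Handing in.

```bash
python3 -c "
from workcell import env
print(env.job_done(), env.state()['time_s'])"
```

```text
the job is handed in; nothing more can be done
the job is handed in; nothing more can be done
```

The job is done and handed in at about 16 s of the 54 s allowed. I set the blue box flat in the bay and let go. I then lifted the hold-down about 22 mm over the bump, lowered it at about 66 mm of travel, and slid it to the end stop before letting go.

**Confirmed by the last checks:**
- **Travel:** the wrist picture puts the carriage at about 0.130 m, past the 0.124 m where the pawl springs up. At the stop the push rose from 8 to 13 N with no more motion.
- **Hold-down and box:** the plate is lowered over the box, which lies flat inside the rim.
- **Robot:** the gripper is clear of everything, and no unusual forces showed.

**Less certain:**
- **Pawl:** I did not test the latch by pulling back. In the wrist picture the pawl stands clear behind the tooth, but the scene camera cannot see it.
- **Other objects:** the before-and-after picture comparison around the red box, the tags and the look-alikes gave only an even difference of 8–10 grey levels. I took that as image noise and did not measure their positions.

One early move was refused because its rows left out some keys. The arm did not move, and I sent it again with every key.

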